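# Fit the rinse tube to the wash station

## Task

The rinse port of the wash station is closed with a black stopper. Pull the stopper out and leave it in the steel dish, take the collared rinse tube from the rack and push it upright into the port, past the stiff seal, until it is fully home on the bottom, and let it go there. Leave the capped sample tubes in the rack and knock nothing over.

Things in the scene. Friction and masses are not known exactly. Their poses are not given: they have to be found in the camera images.
- station: Wash station: a beige block 120 x 90 x 48 mm (along its x, y, z) fixed to the bench, with a round upright push-fit collet in the middle of its top (52 mm wide up to 68 mm above the bench, then a grey ring 36 mm wide up to the rim at 84 mm). Origin at the centre of its underside, on the bench.
- port_mouth (a point): Centre of the port's open top, level with the rim. The bore is upright, round, 17.6 mm wide, 36 mm deep. 14 mm below the rim sprung rubber noses reach in as a seal: the tube's foot stops on them about 16 mm short of the floor; pushing past takes about 8 to 14 N, then it slides with about 5 N of friction, which also holds it, until it stands hard on the floor.
- port_floor (a point): Centre of the floor of the bore, 36 mm below the port's mouth, 48 mm above the bench.
- stopper_knob (a point): Black stopper closing the port, loose, about 30 g, upright at the start: centre of its knob (28 mm wide, 20 mm tall). Below the knob a neck 23 mm wide, 14 mm long, resting on the rim, then a stem 12 mm wide, 10 mm long, hanging freely in the bore above the seal; its end is 34 mm below this point along its z axis. This point starts 24 mm above the rim; it lifts out without force.
- dish: Open steel dish 130 x 110 x 25 mm (along its x, y, z), wall and floor 3 mm, fixed to the bench; origin at the centre of its underside, on the bench.
- rack: White tube rack 60 x 176 x 55 mm (along its x, y, z), fixed; origin at the centre of its underside, on the bench. Four holes 17.8 mm wide and 45 mm deep in a row along its y axis, 42 mm apart, hold the rinse tube and three sample tubes in any order.
- tube_mid (a point): White rigid rinse tube, 16 mm wide, 120 mm long, about 45 g, no cap, with a collar 25 mm wide, 5 mm thick, its underside 38 mm above the foot: the point half-way up its axis, 60 mm above the foot; z points from foot to top. It starts in the rack, hanging by its collar on the rack's top (foot 17 mm, top 137 mm above the bench). Home in the port, its collar is 2 mm above the rim.
- tube_foot (a point): Centre of the rinse tube's foot (lower end), 60 mm below tube_mid along the tube. The foot is tapered: 10 mm wide at the end, growing to 16 mm over 8 mm.
- sample0_mid (a point): Capped glass sample tube, 15 mm wide, 100 mm long, grey cap 18 mm wide, no collar, standing in the rack (top 110 mm above the bench): the point on its axis half-way up. To be left there.
- sample1_mid (a point): Capped glass sample tube, 15 mm wide, 100 mm long, grey cap 18 mm wide, no collar, standing in the rack (top 110 mm above the bench): the point on its axis half-way up. To be left there.
- sample2_mid (a point): Capped glass sample tube, 15 mm wide, 100 mm long, grey cap 18 mm wide, no collar, standing in the rack (top 110 mm above the bench): the point on its axis half-way up. To be left there.
- reagent: Bystander: amber reagent bottle 52 mm wide and 100 mm tall, standing on the bench beyond the work; origin at the centre of its underside, z up.
- jar: Bystander: white jar 64 mm wide and 75 mm tall, standing on the bench beyond the work; origin at the centre of its underside, z up.
- dropper: Bystander: small bottle 28 mm wide and 55 mm tall, standing between the work things; origin at the centre of its underside, z up.
Things that resemble listed ones, but are neither listed nor needed, are in the scene too. Leave any purple or red look-alike of the part that bears tube_mid alone.

How it is judged:
By the outcome, as a careful person would: the job done as asked, in the order asked, and still so for the second after the job is handed in, with the robot touching nothing.
It also fails if it takes over 59 s, if anything falls off the work surface, if the arm or the gripper's body presses on something with over 40 N, if the wrist force passes 120 N, or if a joint passes its speed limit or range.

## Robot

A 6-joint arm with a two-finger parallel gripper is mounted at the origin on the work surface. World frame = base frame: x ahead of the robot, y to its left, z up, the work surface at z = 0. Lengths are in mm, angles in rad, forces in N, time in s.
With the tool pointing down it reaches from about 400 to 925 mm from the base axis. Payload 12.5 kg.
Tool frame: the origin (TCP) lies between the finger pads; the fingertips stand 19 mm ahead of it and the grasp point (between the pads) is the TCP (env.tips_ahead is the distance from the TCP to the fingertips, in mm); z points along the fingers, y is the line along which they close (so a half turn about z gives the same grasp; the last joint's range is limited). The gripper opens to 95 mm and grips with 3 to 60 N. Pads are 20 mm wide; open, the fingers measure 119 mm over their backs; the gripper's body (75 mm by 180 mm) begins 59 mm behind the grasp point.
Start: joints at [-1.453, 0.491, 1.559, -0, 1.092, -0.106], TCP at [138.732, -609.424, 233.661] pointing down, gripper open.
Joint ranges: [-3.1, 3.1], [-0.84, 2.19], [0.05, 2.79], [-1.13, 4.28], [0.06, 2.93], [-2.69, 2.69]. Speed limits (rad/s): [2.22, 2.22, 2.79, 3.14, 3.14, 3.14].

## Interface

Orientations are given as [roll, pitch, yaw] about the fixed x, y, z axes, in that order (R = Rz(yaw) Ry(pitch) Rx(roll)).
In Python, from cell import env gives the robot as it stands.
- The arm moves only by the shell command python3 -m crank 'ROWS'. ROWS is JSON, a list of rows, each a list of 5 numbers: the shift along the tool's x, y, z in mm, then the turn about the tool's z in degrees, then the finger opening in mm, from 0 to 95.1. In form: [[dx, dy, dz, yaw, grip], ...]. A call has 1 to 10 rows; each row is the pose to reach, as a shift and turn from the pose commanded when the call began, along the tool's axes at that moment; what a row does not reach only later rows make up. A row lasts 1/12 s, in which the tool goes at most 41.7 mm and 7.16 degrees, less where a joint would pass 70% of its speed; a pose out of reach is approached as far as the arm can. A call with a gripper value outside its range is refused whole. The fingers move at their own pace and stop on an object; the grip force is fixed at half the most. Time passes only in rows, so rows that repeat a pose let the fingers close. It gives the time, the measured TCP pose, the force, the opening and the grip force at its end, in the units of the state.
- env.state(): the state, without advancing time (a new reading comes with each control period).
- env.read_camera(name): name is "scene" or "side" or "wrist"; returns a dict with "img" (420x560x3 uint8, blue, green, red), "K" (3x3 intrinsics, pixels), "k1" (the pictures are not rectified: a ray, as slopes to the right and down, at radius r is drawn at 1 + k1 r^2 times it, then the intrinsics apply), "pose" (4x4, takes a point from camera to world coordinates). Camera axes: x right, y down, z forward; pixel columns grow to the right and rows downward; lengths in mm; the calibration is good to about 2 mm. A picture is of the moment at which its call begins. There is no depth.
- env.job_done(): hands the job in; it is judged then, once.
The state is a dict: "t": time; "joints": joint angles; "qvel": joint speeds; "tau": joint torques, N m; "eef_pos": TCP position; "tcp_rot": TCP orientation; "ft_force": force on the tool from outside, world axes, zero at the start; "moment": the same for the moment, N m; "opening": opening from 0.0 (shut) to 1.0 (fully open); "grip_force": force on a finger pad.
Only numpy, scipy, OpenCV 4.12 (cv2) and the standard library are available. Lean on these libraries where they do the work, as an engineer would, in place of code of your own. Each camera call takes 0.05 s, during which the arm holds its last target. There are 200 camera calls.

## Working session

There is one attempt and no reset: what is moved stays moved. The work goes in short steps, Python scripts to look and compute and a shell command to move; the robot and the scene stay as the last step left them, time stands still between calls to the robot, and variables do not carry over. Pictures are saved under pics/ and viewed, at most 11 in all, crops included, and the job is handed in when it is done.

```bash
mkdir -p pics; ls; cat > h.py <<'E'
import numpy as np, cv2
from cell import env
from scipy.spatial.transform import Rotation as R
def undist(c,u,v):
    K=c["K"]; p=np.array([(u-K[0,2])/K[0,0],(v-K[1,2])/K[1,1]]); q=p.copy()
    for _ in range(20): q=p/(1+c["k1"]*(q@q))
    return q
def ray(c,u,v):
    q=undist(c,u,v); T=np.array(c["pose"]); d=T[:3,:3]@np.array([q[0],q[1],1]); return T[:3,3],d/np.linalg.norm(d)
def onplane(c,u,v,z):
    o,d=ray(c,u,v); return o+d*(z-o[2])/d[2]
def proj(c,P):
    T=np.array(c["pose"]); p=T[:3,:3].T@(np.array(P,float)-T[:3,3]); q=p[:2]/p[2]; q=q*(1+c["k1"]*(q@q)); return c["K"][:2,:2]@q+c["K"][:2,2]
def tri(rs):
    A=sum(np.eye(3)-np.outer(d,d) for o,d in rs); b=sum((np.eye(3)-np.outer(d,d))@o for o,d in rs); return np.linalg.solve(A,b)
def totool(P):
    "shift in tool axes from the current TCP to world P"
    s=env.state(); r=np.array(s["tcp_rot"],float); M=R.from_euler('xyz',r).as_matrix() if r.size==3 else r.reshape(3,3)
    return (M.T@(np.array(P)-np.array(s["eef_pos"]))).round(1)
E
python3 - <<'E'
from h import *
s=env.state(); print(s)
a=[]
for n in("scene","side"):
    c=env.read_camera(n); cv2.imwrite(f"pics/{n}0.png",c["img"]); np.save(f"{n}0.npy",c,allow_pickle=True); print(n,np.array(c["pose"]).round(2).tolist(),c["k1"],c["K"][0,0])
E
```

```text
pics
{'t': 0.0, 'joints': array([-1.45260376e+00,  4.91573821e-01,  1.55944724e+00, -2.80213718e-06,
        1.09166460e+00, -1.05582493e-01]), 'qvel': array([ 1.32613802e-03, -2.18296855e-04, -1.25635247e-03, -1.03270297e-04,
        1.01152781e-04,  5.55245328e-05]), 'tau': array([ 1.09774610e-03, -6.12643933e+01, -2.58184719e+01,  6.92094094e-02,
        4.81515401e-02, -1.11647503e-04]), 'eef_pos': array([ 138.70208589, -609.19709056,  233.05362751]), 'tcp_rot': array([-3.14050547e+00, -1.12717304e-04,  2.23776290e-01]), 'ft_force': array([ 0.55285337, -0.02090038,  0.1244107 ]), 'moment': array([-0.01095248,  0.01372452,  0.02324591]), 'grip_force': 0.0, 'opening': 1.001959745751984}
scene [[0.62, 0.52, -0.58, 1200.19], [0.78, -0.4, 0.48, -516.11], [0.02, -0.75, -0.66, 804.64], [0.0, 0.0, 0.0, 1.0]] -0.004214703765438446 458.11706724418764
side [[-0.84, -0.33, 0.43, 141.67], [-0.55, 0.52, -0.65, 719.74], [-0.01, -0.79, -0.62, 753.75], [0.0, 0.0, 0.0, 1.0]] -0.0676792111927192 439.3816243071152
```

View pics/scene0.png

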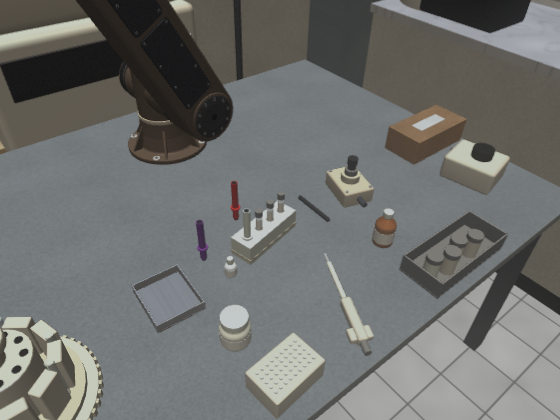

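View pics/side0.png

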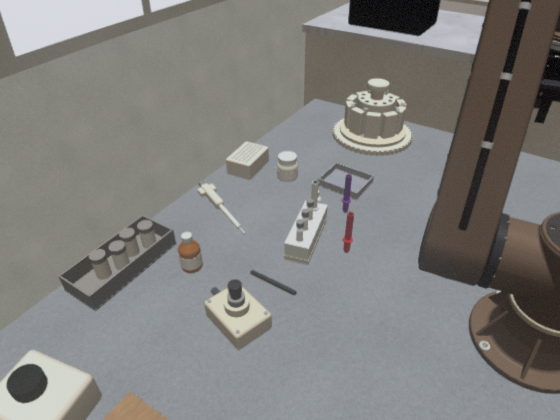

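Scene view: the station with its black stopper is at (350,180), the dish at (168,297), the rack at (264,230), with the collared white tube in its near-left hole at (247,222). The purple (201,240) and red (235,200) look-alikes stand loose on the bench. The side view matches: station (238,310), tube (315,195), dish (346,180).
Stopper candidates are (352,162) on the beige block with a round collet, and the big black cap at (483,152) on a white box. The first fits the description. I'll confirm it in a crop.

```bash
python3 - <<'E'
from h import *
a=cv2.imread("pics/scene0.png"); b=cv2.imread("pics/side0.png")
f=lambda im,x,y,w,h,k: cv2.resize(im[y:y+h,x:x+w],None,fx=k,fy=k,interpolation=cv2.INTER_CUBIC)
top=np.hstack([f(a,215,180,100,75,4),f(a,310,145,100,75,4)])
bot=np.hstack([f(b,265,170,100,75,4),f(b,190,270,100,75,4)])
cv2.imwrite("pics/crop0.png",np.vstack([top,bot]))
E
```

```text
(no output)
```

View pics/crop0.png

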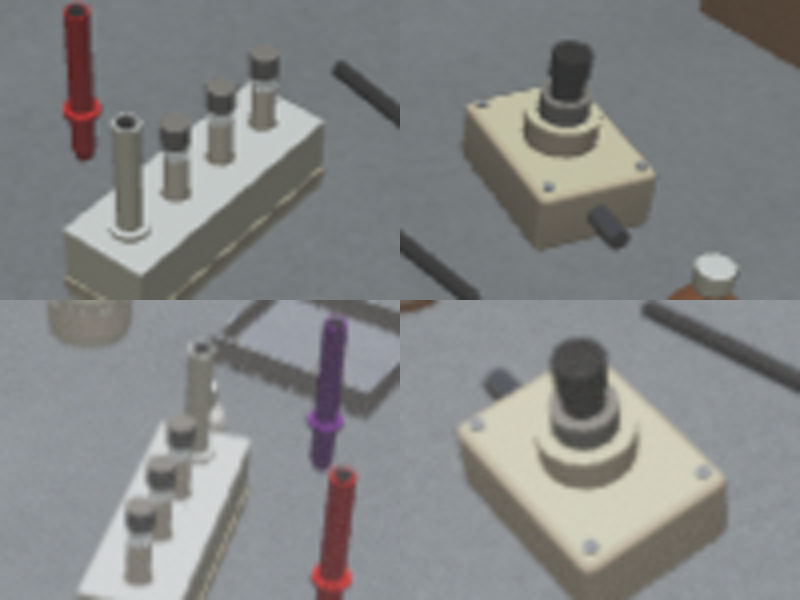

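Confirmed: the white collared open tube is in the rack's end hole, with scene top (246.5,210.5) and side top (315.2,182). The stopper is in the grey collet on the beige block, with scene top (352.8,157.5) and side top (235,283.7). The rack's other three tubes have grey caps, and the red and purple look-alikes are outside it.

```bash
python3 - <<'E'
from h import *
A=np.load("scene0.npy",allow_pickle=True).item();B=np.load("side0.npy",allow_pickle=True).item()
np.set_printoptions(precision=1,suppress=True)
for n,pa,pb,z in [("stop",(352.8,157.5),(235,283.7),118),("tube",(246.5,210.5),(315.2,182),137)]:
    print(n,onplane(A,*pa,z),onplane(B,*pb,z),tri([ray(A,*pa),ray(B,*pb)]))
for p in [(258.7,210.5),(270,202.5),(281,193.2)]: print("sample",onplane(A,*p,110))
for p in [(135,295),(178,269),(204,297),(160,326)]: print("dish",onplane(A,*p,25))
for p in [(327,169),(345,188),(372,185)]: print("stn",onplane(A,*p,48))
print("dropper",onplane(A,231,262,50),"jar",onplane(A,234,315,75),"reag",onplane(A,389,213,100))
print("red top",tri([ray(A,234.2,183),ray(B,350.5,213)]),"purp",tri([ray(A,200,221),ray(B,348.5,175.5)]))
print("red low",onplane(A,236,218,0),"purp low",onplane(A,204,260,0))
print("tool->stop",totool([0,0,0]),env.state()["eef_pos"])
E
```

```text
stop [535.8 280.1 118. ] [531.  280.5 118. ] [533.2 280.6 116.6]
tube [559.9 -82.6 137. ] [555.8 -81.7 137. ] [557.3 -82.2 135.6]
sample [551.  -42.6 110. ]
sample [543.8  -4.  110. ]
sample [531.9  38.8 110. ]
dish [ 534.2 -358.6   25. ]
dish [ 524.2 -249.9   25. ]
dish [ 627.8 -245.1   25. ]
dish [ 637.  -353.1   25. ]
stn [465.  260.9  48. ]
stn [558.4 240.1  48. ]
stn [593.2 308.5  48. ]
dropper [ 598.6 -155.    50. ] jar [ 736.8 -239.5   75. ] reag [733.6 203.8 100. ]
red top [438.1 -35.8 118.9] purp [ 509.1 -174.7  119.9]
red low [436.5 -33.1   0. ] purp low [ 514.6 -178.5   -0. ]
tool->stop [  -0.1 -624.6  233.7] [ 138.7 -609.2  233.1]
```

```bash
python3 -m crank '[[527,-420,0,-70,60],[527,-420,0,-70,60],[527,-420,0,-70,60],[527,-420,0,-70,60],[527,-420,0,-70,60],[527,-420,0,-70,60],[527,-420,0,-70,60],[527,-420,0,-70,60],[527,-420,0,-70,60],[527,-420,0,-70,60]]'; python3 - <<'E'
from h import *
print(totool([558,-82,233]),env.state()["tcp_rot"], env.state()["t"])
E
```

```text
t: 0.93
eef_pos: [399.6, -282.0, 233.6]
tcp_rot: [-3.142, -0.0, 1.452]
ft_force: [-0.4, -0.9, 0.4]
opening: 0.631
grip_force: 0.0
[217.4 133.5   0.6] [-3.14150498e+00 -1.18946679e-05  1.45186738e+00] 0.9333
```

```bash
python3 -m crank '[[217,133,0,-19,60],[217,133,0,-19,60],[217,133,0,-19,60],[217,133,0,-19,60],[217,133,0,-19,60],[217,133,0,-19,60],[217,133,0,-19,60],[217,133,0,-19,60],[217,133,0,-19,60]]'; python3 - <<'E'
from h import *
c=env.read_camera("wrist"); cv2.imwrite("pics/w0.png",c["img"]); np.save("w0.npy",c,allow_pickle=True); print(np.array(c["pose"]).round(2).tolist())
for P in [(558,-82,137),(534,280.5,118),(551,-42,110)]: print(proj(c,P))
print(env.state()["eef_pos"],totool([533.5,280.5,233]),env.state()["tcp_rot"], env.state()["t"])
E
```

```text
t: 1.68
eef_pos: [557.5, -85.1, 233.2]
tcp_rot: [-3.141, -0.0, 1.778]
ft_force: [-0.6, -0.4, -0.7]
opening: 0.63
grip_force: 0.0
[[0.98, 0.2, 0.05, 542.53], [0.21, -0.94, -0.27, -9.65], [-0.0, 0.27, -0.96, 382.77], [0.0, 0.0, 0.0, 1.0]]
[278.90463595 213.00552883]
[ 343.93086071 -232.04679406]
[280.40825317 162.63408459]
[557.21906024 -85.79434937 233.35368174] [363.4  51.7   0.4] [-3.14070566e+00 -1.23080191e-04  1.77687037e+00] 1.7333
```

View pics/w0.png

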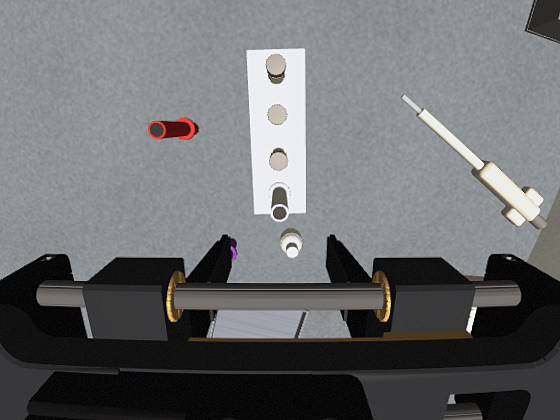

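The wrist view shows the rinse tube's open top at (279.5,212), within a pixel of the prediction. The rack row runs straight up the image, so the grasp yaw is right. Next is the stopper.

```bash
python3 -m crank '[[275,35,0,0,60],[275,35,0,0,60],[275,35,0,0,60],[275,35,0,0,60],[275,35,0,0,60],[275,35,0,0,60],[275,35,0,0,60],[275,35,0,0,60],[275,35,0,0,60]]'; python3 - <<'E'
from h import *
c=env.read_camera("wrist"); cv2.imwrite("pics/w1.png",c["img"]); np.save("w1.npy",c,allow_pickle=True)
print(proj(c,(533.5,280.5,118)))
m=(c["img"].max(2)<75).astype(np.uint8); m[235:]=0
n,l,st,ce=cv2.connectedComponentsWithStats(m)
for i in range(1,n):
    if st[i,4]>80: print(st[i],ce[i],onplane(c,*ce[i],118))
print(env.state()["eef_pos"],totool([533.5,280.5,109]),env.state()["t"])
E
```

```text
t: 2.48
eef_pos: [535.5, 190.8, 233.6]
tcp_rot: [-3.141, 0.0, 1.778]
ft_force: [0.1, -0.1, 0.4]
opening: 0.629
grip_force: 0.0
[296.59033899 112.00718243]
[ 468   43   92  192 5335] [517.97525773 139.80412371] [738.45830012 302.21322159 118.        ]
[283  95  30  32 106] [296.35849057 111.10377358] [533.13871926 281.19190001 118.        ]
[416 191  28  37 130] [423.3        204.51538462] [669.78392293 224.54819878 118.        ]
[527 191  33  44 451] [547.80487805 215.9556541 ] [801.91502317 240.34986459 118.        ]
[224 200  91  26 550] [269.13636364 212.18      ] [528.16000982 187.06425499 118.        ]
[535.74121708 189.93114908 233.64568016] [ 89.2  16.3 124.6] 2.5333
```

View pics/w1.png

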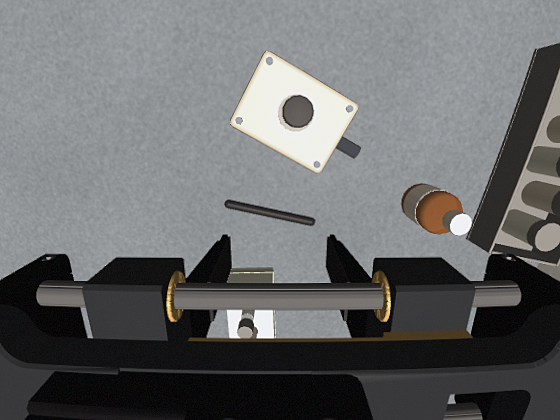

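The wrist view shows the knob at (298,111) on the collet, about (534.3,281).

```bash
python3 -m crank '[[45,8,0,0,60],[89.5,17,0,0,60],[89.5,17,40,0,60],[89.5,17,80,0,60],[89.5,17,110,0,60],[89.5,17,124,0,60],[89.5,17,124,0,60],[89.5,17,124,0,0],[89.5,17,124,0,0],[89.5,17,124,0,0]]' && python3 -m crank '[[0,0,0,0,0],[0,0,0,0,0],[0,0,0,0,0]]'
```

```text
t: 3.37
eef_pos: [535.0, 281.7, 111.2]
tcp_rot: [3.139, -0.0, 1.776]
ft_force: [-1.1, -0.0, 0.0]
opening: 0.475
grip_force: 0.0
t: 3.62
eef_pos: [534.3, 282.2, 110.4]
tcp_rot: [3.14, -0.0, 1.777]
ft_force: [-1.6, -1.3, 4.8]
opening: 0.291
grip_force: 30.0
```

```bash
python3 -m crank '[[0,0,-30,0,0],[0,0,-60,0,0],[0,0,-90,0,0],[-580,-75,-110,0,0],[-580,-75,-110,0,0],[-580,-75,-110,0,0],[-580,-75,-110,0,0],[-580,-75,-110,0,0],[-580,-75,-110,0,0],[-580,-75,-110,0,0]]'; python3 - <<'E'
from h import *
print(totool([580,-302,233]),env.state()["eef_pos"],env.state()["opening"])
E
```

```text
t: 4.45
eef_pos: [556.5, -10.3, 210.1]
tcp_rot: [3.141, 0.0, 1.777]
ft_force: [1.2, 0.3, -1.1]
opening: 0.287
grip_force: 30.0
[-290.3  -36.8  -22.9] [556.50125013 -10.28537403 210.0517208 ] 0.2866933573270129
```

```bash
python3 -m crank '[[-290,-37,0,0,0],[-290,-37,0,0,0],[-290,-37,0,0,0],[-290,-37,0,0,0],[-290,-37,0,0,0],[-290,-37,0,0,0],[-290,-37,0,0,0],[-290,-37,0,0,0],[-290,-37,0,0,0]]'; python3 - <<'E'
from h import *
c=env.read_camera("scene");np.save("scene1.npy",c,allow_pickle=True)
a=np.load("scene0.npy",allow_pickle=True).item()["img"][255:340,120:220]; b=c["img"][185:340,120:302]
a=cv2.resize(a,(400,340),interpolation=cv2.INTER_CUBIC);b=cv2.resize(b,(400,340))
cv2.imwrite("pics/dish.png",np.hstack([a,b]))
print(totool([580,-302,60]),env.state()["eef_pos"],env.state()["opening"])
E
```

```text
t: 5.2
eef_pos: [579.5, -301.9, 209.1]
tcp_rot: [-3.141, -0.0, 1.774]
ft_force: [-0.8, 0.1, -0.2]
opening: 0.286
grip_force: 30.0
[ -1.9   0.2 149.3] [ 579.54795391 -300.27187094  209.27638015] 0.2879397413717989
```

View pics/dish.png

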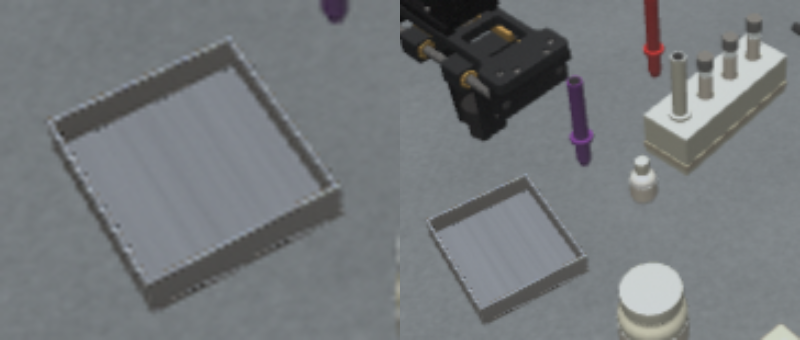

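The dish rim corners are at (132,285), (177,265), (205,302) and (158,327) in the scene picture. The stopper is held at the hovering gripper.

```bash
python3 - <<'E'
from h import *
np.set_printoptions(precision=1,suppress=True)
A=np.load("scene0.npy",allow_pickle=True).item()
Q=np.array([onplane(A,*p,25) for p in [(132.5,285.5),(177.5,265),(205,301.8),(158,326.8)]]);print(Q,Q.mean(0),totool(Q.mean(0)+[0,0,18]))
E
```

```text
[[ 506.8 -351.6   25. ]
 [ 512.7 -244.9   25. ]
 [ 640.  -250.    25. ]
 [ 636.3 -357.2   25. ]] [ 574.  -300.9   25. ] [  0.4  -5.5 166.3]
```

```bash
python3 -m crank '[[0,-5.5,40,0,0],[0,-5.5,80,0,0],[0,-5.5,120,0,0],[0,-5.5,150,0,0],[0,-5.5,162,0,0],[0,-5.5,168,0,0],[0,-5.5,168,0,0],[0,-5.5,168,0,50],[0,-5.5,168,0,50],[0,-5.5,168,0,50]]' && python3 -m crank '[[0,0,0,0,50],[0,0,0,0,50],[0,0,-20,0,50],[0,0,-60,0,50],[0,0,-100,0,50],[0,0,-140,0,50],[0,0,-175,0,50],[0,0,-175,0,50]]'; python3 - <<'E'
from h import *
print(totool([558,-82,215]),env.state()["eef_pos"],env.state()["opening"])
E
```

```text
t: 6.08
eef_pos: [575.3, -301.3, 43.5]
tcp_rot: [3.14, 0.002, 1.777]
ft_force: [-0.4, -0.1, -0.1]
opening: 0.444
grip_force: 0.0
t: 6.75
eef_pos: [576.4, -302.1, 224.5]
tcp_rot: [3.134, 0.008, 1.777]
ft_force: [0.6, 0.2, 0.4]
opening: 0.526
grip_force: 0.0
[219.3  27.    8. ] [ 576.37498491 -302.11002797  224.52514923] 0.5258466990180601
```

```bash
python3 -m crank '[[219,27,0,0,50],[219,27,0,0,50],[219,27,0,0,50],[219,27,0,0,50],[219,27,0,0,50],[219,27,0,0,50],[219,27,0,0,50],[219,27,0,0,50],[219,27,0,0,50]]'; python3 - <<'E'
from h import *
c=env.read_camera("scene"); b=c["img"][185:340,120:302]
cv2.imwrite("pics/dish2.png",cv2.resize(b,(546,465)))
print(totool([558.3,-81.8,86]),env.state()["eef_pos"],env.state()["tcp_rot"])
E
```

```text
t: 7.5
eef_pos: [556.4, -82.1, 216.6]
tcp_rot: [3.141, 0.0, 1.777]
ft_force: [-0.6, -0.2, -0.7]
opening: 0.531
grip_force: 0.0
[  0.2   2.  130.5] [556.33478319 -82.3649852  216.49698975] [3.14149047e+00 3.27367625e-04 1.77591575e+00]
```

View pics/dish2.png

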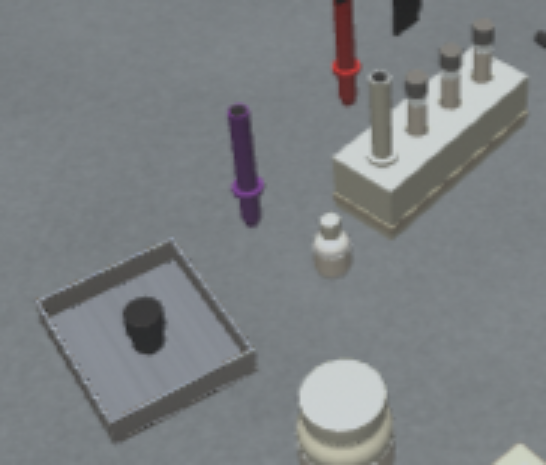

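The stopper stands in the dish at crop position (145,325), and the rack is untouched. Now I grasp the rinse tube just above its collar.

```bash
python3 -m crank '[[0,1.5,35,0,50],[0,1.5,70,0,50],[0,1.5,100,0,50],[0,1.5,122,0,50],[0,1.5,130,0,50],[0,1.5,130,0,50],[0,1.5,130,0,0],[0,1.5,130,0,0],[0,1.5,130,0,0],[0,1.5,130,0,0]]' && python3 -m crank '[[0,0,0,0,0],[0,0,0,0,0],[0,0,0,0,0],[0,0,0,0,0]]'
```

```text
t: 8.38
eef_pos: [558.1, -81.0, 87.8]
tcp_rot: [3.14, 0.001, 1.777]
ft_force: [0.2, 0.4, 0.2]
opening: 0.302
grip_force: 0.0
t: 8.72
eef_pos: [557.8, -80.8, 87.1]
tcp_rot: [3.141, 0.0, 1.777]
ft_force: [-1.8, 0.3, 6.4]
opening: 0.165
grip_force: 30.0
```

```bash
python3 -m crank '[[0,0,-35,0,0],[0,0,-70,0,0],[0,0,-105,0,0],[0,0,-130,0,0],[275,40,-135,0,0],[275,40,-135,0,0],[275,40,-135,0,0],[275,40,-135,0,0],[275,40,-135,0,0],[275,40,-135,0,0]]' && python3 -m crank '[[40,6,0,0,0],[40,6,0,0,0],[40,6,0,0,0],[40,6,0,0,0]]'; python3 - <<'E'
from h import *
c=env.read_camera("wrist"); np.save("w2.npy",c,allow_pickle=True)
print(env.state()["eef_pos"],env.state()["opening"])
u,v=proj(c,(534,281,84)); print(u,v); u=int(u);v=int(v)
im=c["img"][max(v-60,0):v+60,u-80:u+80]; print(max(v-60,0),u-80)
cv2.imwrite("pics/w2.png",np.vstack([cv2.resize(im,None,fx=2.5,fy=2.5,interpolation=cv2.INTER_CUBIC),cv2.resize(c["img"],(400,300))]))
E
```

```text
t: 9.55
eef_pos: [541.5, 170.7, 221.2]
tcp_rot: [-3.142, 0.0, 1.777]
ft_force: [1.3, -1.0, -0.8]
opening: 0.163
grip_force: 30.0
t: 9.88
eef_pos: [539.6, 208.9, 220.8]
tcp_rot: [-3.141, 0.0, 1.778]
ft_force: [-0.2, -1.0, -0.6]
opening: 0.165
grip_force: 30.0
[539.80493119 208.25929381 220.8986327 ] 0.16287229495865088
287.5122022796562 131.09476726358673
71 207
```

View pics/w2.png

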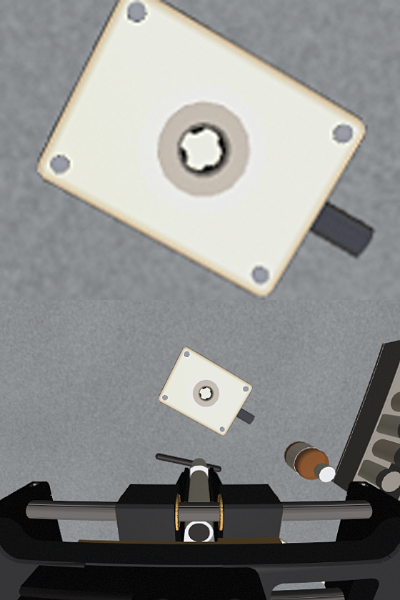

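The open port with its seal noses is at about (288.6,131) in the wrist image, and the tube hangs straight between the fingers. I'll measure the ring and the tube's foot edges.

```bash
python3 - <<'E'
from h import *
np.set_printoptions(precision=1,suppress=True)
c=np.load("w2.npy",allow_pickle=True).item(); im=c["img"]
g=cv2.cvtColor(im,cv2.COLOR_BGR2GRAY).astype(int)
# grey ring: non-white region inside the block around the port, filled
m=((g<205)).astype(np.uint8); m2=np.zeros_like(m); m2[108:155,265:312]=m[108:155,265:312]
cs,_=cv2.findContours(m2,cv2.RETR_EXTERNAL,cv2.CHAIN_APPROX_NONE)
for k in cs:
    if cv2.contourArea(k)>200: e=cv2.fitEllipse(k); print(e,onplane(c,*e[0],84),onplane(c,*e[0],68))
# dark rim of the bore
m3=np.zeros_like(m); m3[115:148,272:306]=(g<110)[115:148,272:306]
cs=[k for k in cv2.findContours(m3,cv2.RETR_EXTERNAL,cv2.CHAIN_APPROX_NONE)[0]]
p=cv2.minEnclosingCircle(np.vstack(cs)); print("bore",p,onplane(c,*p[0],84))
eef=np.array([539.7,208.6,220.9])
print("pred foot",proj(c,eef-[0,0,70]),"mid collar",proj(c,eef-[0,0,29]), "per mm along tool x",proj(c,eef-[0,0,70]+np.array([-.206,.979,0])))
cv2.imwrite("pics/foot.png",cv2.resize(im[210:300,220:340],None,fx=6,fy=6,interpolation=cv2.INTER_CUBIC))
E
```

```text
((287.8901062011719, 130.2015380859375), (35.570072174072266, 36.622230529785156), 15.49631118774414) [534.2 281.9  84. ] [534.7 281.7  68. ]
bore ((287.8571472167969, 130.38095092773438), 9.89352035522461) [534.2 281.7  84. ]
pred foot [277.5 226.5] mid collar [277.3 247.3] per mm along tool x [277.5 225.3]
```

View pics/foot.png

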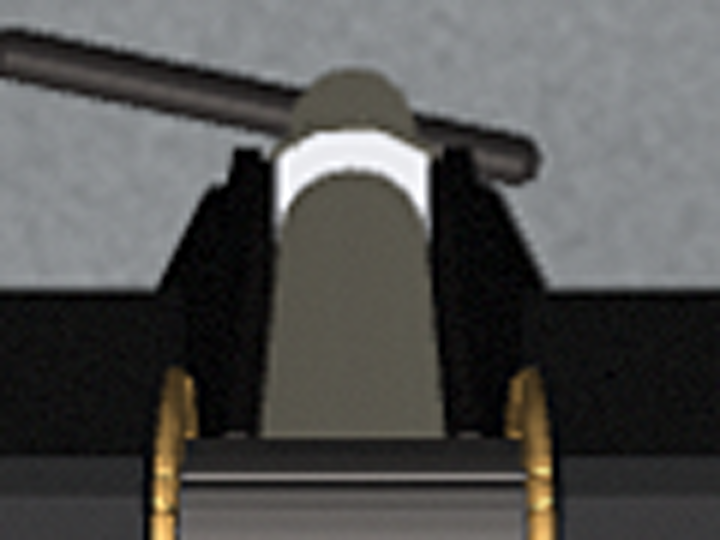

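```bash
python3 -m crank '[[35,4,0,0,0],[70,8,0,0,0],[73.5,8.7,0,0,0],[73.5,8.7,30,0,0],[73.5,8.7,55,0,0],[73.5,8.7,62,0,0],[73.5,8.7,68,0,0],[73.5,8.7,73,0,0],[73.5,8.7,78,0,0],[73.5,8.7,78,0,0]]'; python3 - <<'E'
from h import *
s=env.state(); print(s["eef_pos"],s["ft_force"],s["moment"])
E
```

```text
t: 10.77
eef_pos: [533.5, 282.4, 143.1]
tcp_rot: [3.141, 0.0, 1.777]
ft_force: [0.1, -0.7, -0.1]
opening: 0.166
grip_force: 30.0
[533.49223642 282.42128297 143.06793782] [ 0.0852651  -0.69343483 -0.1294403 ] [-0.01935638 -0.11929013  0.01254555]
```

The foot is 11 mm into the bore with almost no side force. Pushing through the seal.

```bash
python3 -m crank '[[0,0,2,0,0],[0,0,4,0,0],[0,0,6,0,0],[0,0,8,0,0],[0,0,8,0,0]]'; python3 -m crank '[[0,0,2,0,0],[0,0,4,0,0],[0,0,6,0,0],[0,0,8,0,0],[0,0,10,0,0],[0,0,11,0,0],[0,0,11,0,0]]'
```

```text
t: 11.18
eef_pos: [533.4, 282.9, 134.9]
tcp_rot: [3.141, 0.0, 1.777]
ft_force: [1.5, 0.7, -2.0]
opening: 0.164
grip_force: 30.0
t: 11.77
eef_pos: [533.5, 282.9, 124.2]
tcp_rot: [3.141, -0.0, 1.777]
ft_force: [1.4, 0.9, -0.2]
opening: 0.165
grip_force: 30.0
```

```bash
python3 -m crank '[[0,0,2,0,0],[0,0,4,0,0]]'; python3 -m crank '[[0,0,1,0,0],[0,0,2,0,0]]'; python3 - <<'E'
from h import *
for n in("scene","side"):
    c=env.read_camera(n); np.save(n+"2.npy",c,allow_pickle=True)
    u,v=proj(c,(534,282,100)).astype(int); print(n,u,v,u-40,v-60)
    im=c["img"][v-60:v+30,u-40:u+40]
    globals()[n]=cv2.resize(im,(400,450),interpolation=cv2.INTER_CUBIC)
    for z in(84,91,168): print(z,(proj(c,(534,282,z))-[u-40,v-60])*5)
cv2.imwrite("pics/ins.png",np.hstack([scene,side])); print(env.state()["ft_force"],env.state()["eef_pos"])
E
```

```text
t: 11.93
eef_pos: [533.5, 282.9, 120.5]
tcp_rot: [3.141, -0.0, 1.777]
ft_force: [-0.1, -0.6, 4.1]
opening: 0.162
grip_force: 30.0
t: 12.1
eef_pos: [533.5, 282.9, 118.3]
tcp_rot: [3.141, -0.0, 1.777]
ft_force: [-0.9, 0.9, 3.7]
opening: 0.165
grip_force: 30.0
scene 351 162 311 102
84 [201.17005794 326.97348592]
91 [202.77741637 316.38746541]
168 [221.27141714 194.55748835]
side 233 289 193 229
84 [207.77145392 331.0455382 ]
91 [206.5041253  319.31360666]
168 [191.72040775 181.76700374]
[1.60760176 0.17385445 3.62189687] [533.4437433  282.90474111 118.16053602]
```

View pics/ins.png

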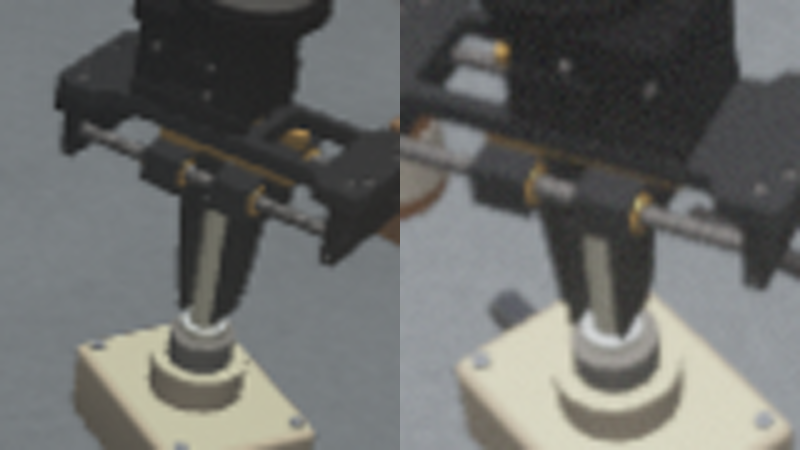

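The collar sits just above the rim in both views, so the seal has been passed. I'll push on until the force shows the floor.

```bash
python3 -m crank '[[0,0,1,0,0],[0,0,1,0,0]]';python3 -m crank '[[0,0,1,0,0],[0,0,1,0,0]]'; python3 -m crank '[[0,0,1,0,0],[0,0,1,0,0]]'
```

```text
t: 12.37
eef_pos: [533.5, 282.9, 118.0]
tcp_rot: [3.141, -0.0, 1.777]
ft_force: [-1.5, -1.0, 12.0]
opening: 0.167
grip_force: 30.0
t: 12.53
eef_pos: [533.6, 283.0, 117.9]
tcp_rot: [3.14, -0.0, 1.777]
ft_force: [-3.3, -0.4, 21.2]
opening: 0.162
grip_force: 30.0
t: 12.7
eef_pos: [533.7, 283.0, 117.8]
tcp_rot: [3.139, -0.0, 1.777]
ft_force: [-5.1, -1.5, 29.3]
opening: 0.17
grip_force: 30.0
```

Force climbs to 29 N with no further motion, so the tube is on the floor. I'll relieve the force, release and retreat.

```bash
python3 -m crank '[[0,0,-2,0,0],[0,0,-2.8,0,0],[0,0,-2.8,0,50],[0,0,-2.8,0,50],[0,0,-2.8,0,50],[0,0,-2.8,0,50]]';python3 -m crank '[[0,0,-5,0,50],[0,0,-20,0,50],[0,0,-50,0,50],[0,0,-90,0,50],[0,0,-120,0,50],[-80,0,-130,0,50],[-120,0,-130,0,50],[-120,0,-130,0,50]]'; python3 - <<'E'
from h import *
o=[]
for n in("scene","side"):
    c=env.read_camera(n); np.save(n+"3.npy",c,allow_pickle=True)
    u,v=proj(c,(534,282,100)).astype(int)
    im=c["img"][v-60:v+30,u-40:u+40]; o.append(cv2.resize(im,(400,450),interpolation=cv2.INTER_CUBIC))
    print(n,[((proj(c,(533.6,282.5,z))-[u-40,v-60])*5).round() for z in(84,91,168)])
cv2.imwrite("pics/end.png",np.hstack(o))
E
```

```text
t: 13.2
eef_pos: [533.0, 282.7, 117.3]
tcp_rot: [-3.141, 0.0, 1.777]
ft_force: [0.8, 0.5, 0.5]
opening: 0.387
grip_force: 0.0
t: 13.87
eef_pos: [557.9, 164.1, 249.0]
tcp_rot: [3.14, 0.0, 1.779]
ft_force: [0.7, 0.3, -0.7]
opening: 0.527
grip_force: 0.0
scene [array([201., 326.]), array([203., 316.]), array([221., 194.])]
side [array([208., 332.]), array([207., 321.]), array([192., 183.])]
```

View pics/end.png

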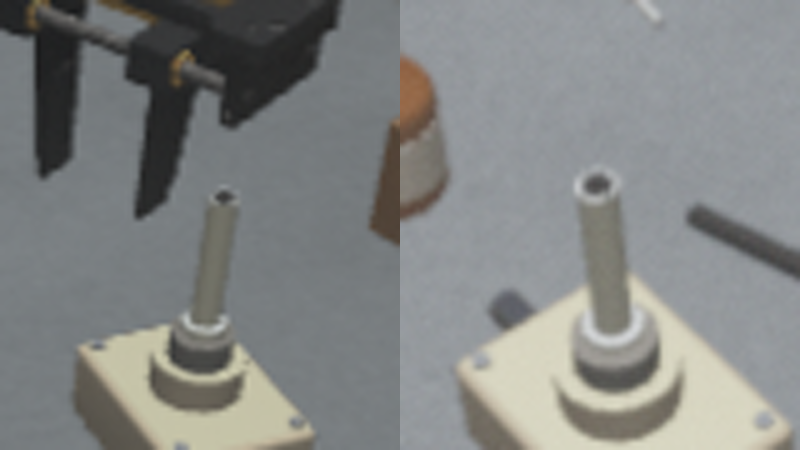

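The tube stands upright. Its top is at (223,196) in the scene crop and (597,184) in the side crop, against (221,194) and (592,183) predicted for fully home. The gripper is clear.

```bash
python3 -c "
from cell import env
print(env.job_done())"
```

```text
the job is handed in; nothing more can be done
None
```

The stopper is in the steel dish and the rinse tube is upright in the port, pushed past the seal onto the floor and released; the sample tubes are still in the rack, I saw nothing knocked over, and the job was handed in at about 14 s.

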